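# Push a row of vial cartons home in the feeder bay

## Task

Load the feeder bay with the four cartons that wait in a loose row before it: push from behind the last one so that the row first closes up outside the bay, then slides in under the roof as one straight block, without lifting, tipping, twisting or pulling apart the cartons. Push until the leading carton has pressed the sprung pad at the lane's end fully in, feeling for the solid stop without ramming it, then back off and leave the row there; do not disturb the two bottles and the loose cap near by.

Things in the scene. Friction and masses are not known exactly. Their poses are not given: they have to be found in the camera images.
- bay: Feeder bay, fixed to the bench: a straight lane between two aluminium guide walls under a flat roof on four posts. Origin: on the bench, mid-lane, right below the roof's front edge (the mouth). +y points out of the mouth to the waiting row, so the lane runs in along -y; x is across. Lane 102 mm wide (100 at the mouth), y 0 to -255 mm, walls 40 mm high; before the mouth they flare to 128 mm apart at y = 68. Its floor is the bench.
- roof_edge (a point): Middle of the lower front edge of the bay's flat grey roof, 90 mm above the bench and right above the bay's origin; axes as the bay's. The roof is 176 mm wide, 8 mm thick (top at 98 mm, screw heads to 101 mm) and reaches 285 mm back from here over the lane.
- end_stop: Fixed aluminium end block across the far end of the lane, 110 x 16 x 60 mm; origin on the bench under its centre, axes as the bay's. Before it, on a rod, is a black rubber pad, 60 x 40 mm. How far out the pad is set is unknown and not measured: untouched, its face is 30 to 48 mm before the block's centre. It is sprung: gives 8 mm, at 0.7 N rising to 1.7 N, then is solid.
- stop_front (a point): Middle of the front face of the end block, 35 mm above the bench, behind the pad's centre; axes as the bay's; fixed, does not move with the pad. With the pad fully pressed in and the row closed up, the rear face of the last carton lies 23 to 41 mm in under the roof, depending on the pad's unknown setting.
- carton_1: Leading carton of the row (nearest the bay): plain tan cardboard carton standing on edge, 96 mm across the row (its x), 50 mm along the row (its y), 66 mm tall, about 0.25 kg (0.2 to 0.31). Origin: centre of its underside; z up. All four cartons are alike; the friction of the whole row on the bench is roughly 3 to 10 N.
- carton_2: Second carton of the row, same carton as carton_1, same origin and axes; further from the bay.
- carton_3: Third carton of the row, same carton as carton_1, same origin and axes; further from the bay.
- carton_4: Last, rearmost carton of the row, same carton as carton_1, same origin and axes; further from the bay. Push on its rear face. Fingertips grip it by friction sideways, so moving them across while pushing steers it; left more than a few mm off mid-lane, it can wedge at the mouth against a guide. A row rubbing on the guides drags a few N more.
- brown_bottle: Bystander: brown reagent bottle with a screw cap, 79 mm across, 185 mm tall, standing beside the bay; origin centre of its underside.
- dropper: Bystander: small glass dropper bottle with a rubber bulb, 58 mm across, 134 mm tall, standing on the far side of the row; origin centre of its underside.
- cap: Bystander: loose white screw cap lying on the bench on the near side of the row, 53 mm across, 24 mm high; origin centre of its underside.
Not all that is in view belongs to the job. What is shaped like the carton_2 but green or purple is not meant. What is shaped like the carton_3 but purple is not meant.

How it is judged:
By the outcome, as a careful person would: the job done as asked, in the order asked, and still so for the second after the job is handed in, with the robot touching nothing.
It also fails if it takes over 56 s, if anything falls off the work surface, if the arm or the gripper's body presses on something with over 40 N, if the wrist force passes 120 N, or if a joint passes its speed limit or range.

## Robot

A 6-joint arm with a two-finger parallel gripper is mounted at the origin on a cart in front of the work surface, level with it; the furniture and walls round the work are solid. World frame = base frame: x ahead of the robot, y to its left, z up, the work surface at z = 0. Lengths are in m, angles in rad, forces in N, time in s.
With the tool pointing down it reaches from about 0.275 to 0.975 m from the base axis. Payload 8.4 kg.
Tool frame: the origin (TCP) lies on the front face of the gripper's body, between the roots of the fingers; the fingertips stand 88 mm ahead of it and the grasp point (between the pads) lies 69 mm ahead of it; z points along the fingers, y is the line along which they close (so a half turn about z gives the same grasp; the last joint's range is limited). The gripper opens to 92 mm and grips with 3 to 60 N. Pads are 20 mm wide; open, the fingers measure 128 mm over their backs; the gripper's body (75 mm by 189 mm) begins 69 mm behind the grasp point.
Start: joints at [1.173, 0.353, 1.633, -0, 1.155, -0.002], TCP at [0.241, 0.577, 0.303] pointing down, gripper open.
Joint ranges: [-2.63, 2.63], [-0.92, 2.1], [0.06, 2.66], [-1.3, 4.44], [0, 2.69], [-3.02, 3.02]. Speed limits (rad/s): [2.22, 2.22, 2.79, 3.14, 3.14, 3.14].

## Interface

Orientations are given as a unit quaternion [x, y, z, w].
In Python, from rig import ctrl gives the robot as it stands. Calls block until the motion is done:
- ctrl.reach(position, orientation): joint-space move of the TCP to a pose.
- ctrl.movel(position, velocity=0.15, attitude=None, force_limit=None): straight line of the TCP; attitude=None keeps the orientation; velocity is the mean speed in m/s. With force_limit (N) it stops when the force on the tool has changed by that much, and returns True; else False.
- ctrl.move_joints(angles): joint-space move.
- ctrl.move_gripper(opening): finger opening in m; the grip force is fixed at half the most; returns when the fingers have stopped.
- ctrl.dwell(seconds).
- ctrl.solve_ik(position, orientation): joint angles nearest the present ones, or None.
- ctrl.grab_frame(name): name is "scene" or "top"; returns a dict with "pixels" (384x512x3 uint8, red, green, blue), "range_z" (384x512 float32, m along the optical axis (not along the pixel's ray), 0 where there is no reading), "fx", "fy", "cx", "cy" (pixels), "dist_coeffs" ([k1, k2, p1, p2, k3] as OpenCV has them; the pictures are not rectified), "origin" and "orientation" of the camera in the world. Camera axes: x right, y down, z forward; pixel columns grow to the right and rows downward; lengths in m; the calibration is good to about 2 mm. A picture is of the moment at which its call begins.
A pose or a line that the arm cannot do raises ctrl.IKError and nothing moves.
- ctrl.sign_off(): hands the job in; it is judged then, once.
Readings, each from a call of its own:
- ctrl.current_t(): time.
- ctrl.current_q(): joint angles.
- ctrl.current_joint_velocities(): joint speeds.
- ctrl.current_joint_efforts(): joint torques, N m.
- ctrl.current_ee_pos(): TCP position.
- ctrl.current_orientation(): TCP orientation.
- ctrl.current_contact_force(): force on the tool from outside, world axes, zero at the start.
- ctrl.current_wrist_torque(): the same for the moment, N m.
- ctrl.current_width(): finger opening in m.
- ctrl.current_grasp_force(): force on a finger pad.
Only numpy, scipy, OpenCV 4.12 (cv2) and the standard library are available. Lean on these libraries where they do the work, as an engineer would, in place of code of your own. Each camera call takes 0.05 s, during which the arm holds its last target. There are 200 camera calls.

## Working session

There is one attempt and no reset: what is moved stays moved. The work goes in short steps, each a Python script; the robot and the scene stay as the last script left them, time stands still between calls to the robot, and variables do not carry over. Pictures are saved under pics/ and viewed, at most 10 in all, crops included, and the job is handed in when it is done.

```bash
mkdir -p pics; cat > h.py <<'E'
import numpy as np, cv2
from scipy.spatial.transform import Rotation as R
from rig import ctrl
def grab(n):
    f=ctrl.grab_frame(n); np.savez(f'{n}.npz',**{k:np.array(v) for k,v in f.items()}); return f
def load(n): return dict(np.load(f'{n}.npz'))
def rays(f,uv):
    K=np.array([[f['fx'],0,f['cx']],[0,f['fy'],f['cy']],[0,0,1.]])
    p=cv2.undistortPoints(np.array(uv,float).reshape(-1,1,2),K,np.array(f['dist_coeffs'],float)).reshape(-1,2)
    return np.c_[p,np.ones(len(p))]@R.from_quat(f['orientation']).as_matrix().T
def onz(f,uv,z):
    d=rays(f,uv); o=np.array(f['origin']); return o+d*((z-o[2])/d[:,2])[:,None]
def cloud(f):
    h,w=f['range_z'].shape; v,u=np.mgrid[:h,:w]
    d=rays(f,np.c_[u.ravel(),v.ravel()]); P=np.array(f['origin'])+d*f['range_z'].ravel()[:,None]
    P[f['range_z'].ravel()==0]=np.nan
    return P.reshape(h,w,3)
E
python3 - <<'E'
from h import *
for n in('scene','top'):
    f=grab(n); cv2.imwrite(f'pics/{n}0.png',cv2.resize(f['pixels'][...,::-1],(800,600)))
    print(n,f['origin'],R.from_quat(f['orientation']).as_matrix().round(3).tolist(),f['fx'],f['dist_coeffs'])
print(ctrl.current_t(),ctrl.current_orientation(),ctrl.current_contact_force())
E
```

```text
scene [0.37106115 1.11091521 0.65339266] [[-0.982, -0.104, 0.157], [-0.188, 0.465, -0.865], [0.017, -0.879, -0.476]] 366.94977912186243 [-0.02482305  0.          0.          0.          0.        ]
top [0.5015436  0.03835098 1.14079277] [[0.003, -0.997, 0.076], [-1.0, -0.001, 0.016], [-0.015, -0.076, -0.997]] 350.754957925214 [0.02302293 0.         0.         0.         0.        ]
0.1 [ 1.96608264e-01  9.80481907e-01 -6.36934071e-04 -1.19106137e-04] [0.33284667 0.33643868 0.25488366]
```

View pics/scene0.png

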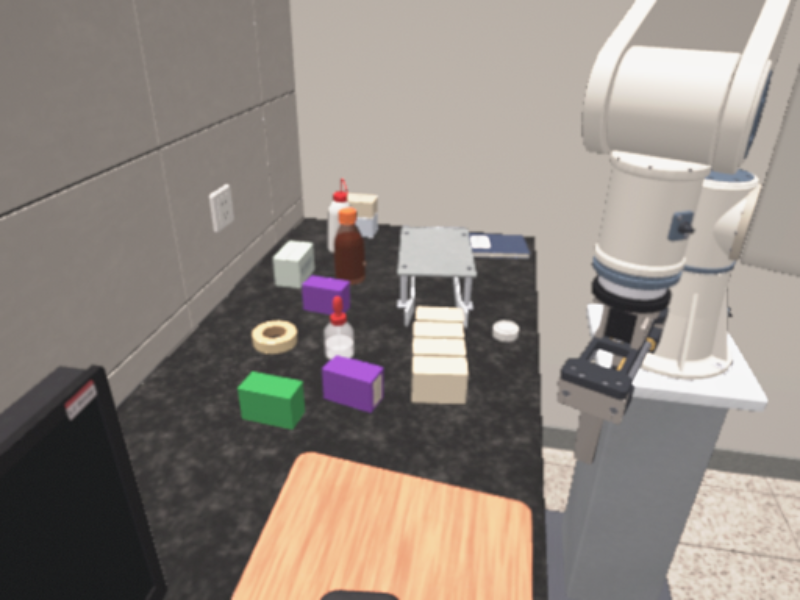

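View pics/top0.png

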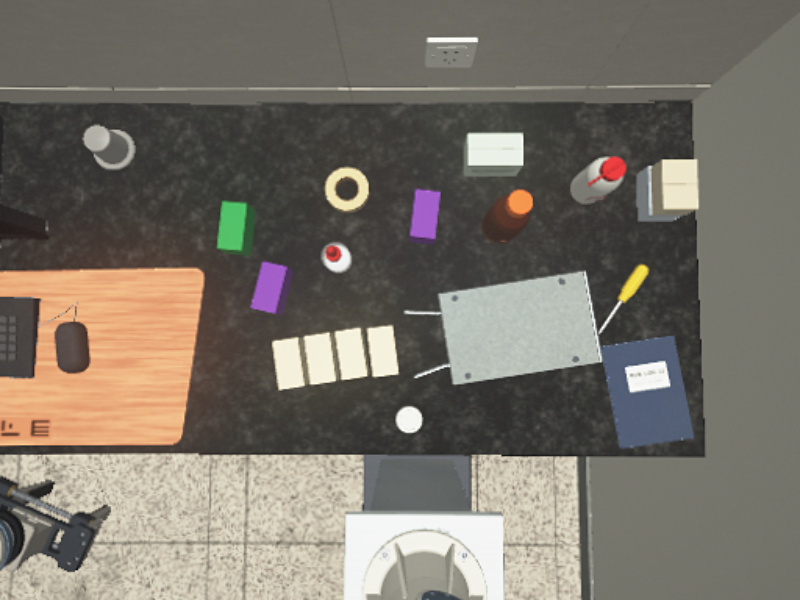

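The top picture shows four tan cartons in a row at (800x600 px) (288,364), (319,358), (351,354) and (382,351), with the grey roof at (520,328) and the guides flaring at (405,313) and (415,376). The cap is at (409,419), the dropper at (336,257) and the brown bottle at (507,217). The green box (235,226) and purple boxes (269,288) and (425,215) have the carton's shape but the wrong colour. The far tan box at (680,172) is a stack in the corner and not in the row. The four tan ones before the mouth are the cartons meant.

```bash
python3 - <<'E'
from h import *
f=load('top'); P=cloud(f); im=f['pixels']; hsv=cv2.cvtColor(im,cv2.COLOR_RGB2HSV)
z=P[...,2]
print('bench z',np.nanmedian(z[250:285,100:170]), 'roof z',np.nanmedian(z[195:225,300:360]),'carton z',z[232,184],z[225,245])
vv,uu=np.mgrid[:384,:512]
def rect(m,zz,name,k=1):
    m=m.astype(np.uint8)
    cs,_=cv2.findContours(m,cv2.RETR_EXTERNAL,cv2.CHAIN_APPROX_NONE)
    for c in cs:
        if cv2.contourArea(c)<60: continue
        w=onz(f,c.reshape(-1,2),zz)[:,:2]
        (cx,cy),(a,b),t=cv2.minAreaRect((w*1000).astype(np.float32))
        print(name,'px',c.reshape(-1,2).mean(0).round(1),'ctr',round(cx,1),round(cy,1),'size',round(a,1),round(b,1),'ang',round(t,2))
print('hsv carton',hsv[232,184],hsv[225,245],'roof',hsv[210,330],'gap',hsv[228,194])
reg=(uu>165)&(uu<262)&(vv>195)&(vv<260)
rect(reg&(hsv[...,2]>200),.066,'carton')
rect((uu>270)&(uu<395)&(vv>165)&(vv<255)&(z>.085)&(z<.115),.098,'roof')
rect((uu>240)&(uu<285)&(vv>250)&(vv<290)&(hsv[...,2]>150),.024,'cap')
rect((uu>195)&(uu<235)&(vv>145)&(vv<180)&(z>.03),.08,'dropper')
c=im[150:290,150:410]; cv2.imwrite('pics/c1.png',cv2.resize(c[...,::-1],(780,420),interpolation=cv2.INTER_CUBIC))
E
```

```text
bench z 0.001203195286449743 roof z 0.09780617989781026 carton z 0.06653570857899527 0.06157003701949004
hsv carton [ 25  26 244] [ 26  24 244] roof [ 56  11 194] gap [ 21  55 129]
carton px [184.1 232.2] ctr 454.9 269.2 size 94.8 50.6 ang 9.15
carton px [204.2 229.2] ctr 464.4 207.6 size 94.5 51.0 ang 8.88
carton px [224.3 226.2] ctr 474.2 146.5 size 94.9 50.8 ang 8.62
carton px [244.5 224.3] ctr 479.5 84.4 size 94.6 50.0 ang 7.33
roof px [332.2 209.8] ctr 524.9 -176.2 size 175.2 283.0 ang 8.99
cap px [261.4 268. ] ctr 342.5 33.8 size 49.4 50.2 ang 0.27
dropper px [214.8 164.1] ctr 663.0 175.0 size 55.6 55.1 ang 0.51
```

View pics/c1.png

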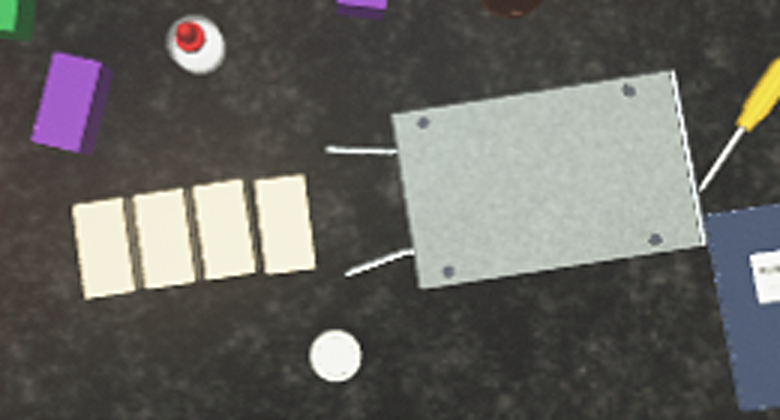

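The crop confirms the row: tan cartons with tops at crop px (104,248), (164,240), (223,230) and (285,224), just left of the flare tips at (327,150) and (347,273). The tool can't hang vertically under the roof, so I'll push with the fingers tilted about 35° below horizontal, pointing into the lane. Next I check that the arm can do this.

```bash
cat >> h.py <<'E'
TH=np.deg2rad(9.0); EX=np.array([np.cos(TH),np.sin(TH),0]); EY=np.array([-np.sin(TH),np.cos(TH),0])
C=np.array([.5249,-.1762,0]); M=C+.1425*EY
def lane(p): d=np.asarray(p)-M; return d@EX*1000,d@EY*1000,d[2]*1000
def ori(a,s=1,yaw=0):
    z=-np.cos(a)*EY-np.array([0,0,np.sin(a)]); y=s*EX; x=np.cross(y,z)
    return R.from_rotvec([0,0,yaw])*R.from_matrix(np.c_[x,y,z])
def tcp(x,y,z,a,s=1):  # fingertip centre in lane mm -> TCP pose
    r=ori(a,s); return M+(x*EX+y*EY+[0,0,z])/1000-.088*r.as_matrix()[:,2], r.as_quat()
E
python3 - <<'E'
from h import *
P=cloud(load('top')); print('board z',np.nanmedian(P[200:250,110:125,2]),'board edge y',P[230,125,:2])
for a in(30,35):
  for s in(1,-1):
    for y,z in((375,180),(375,26),(200,26),(-45,26)):
        p,q=tcp(0,y,z,np.deg2rad(a),s); j=ctrl.solve_ik(p,q)
        print(a,s,y,z,p.round(3),None if j is None else np.round(j,2))
E
```

```text
board z 0.0028703684870157176 board edge y [0.4589211  0.47532262]
30 1 375 180 [0.432 0.41  0.224] [ 1.02  0.77  1.45 -0.62  1.8   1.01]
30 1 375 26 [0.432 0.41  0.07 ] [ 1.02  0.97  1.44 -0.6   1.63  1.12]
30 1 200 26 [0.459 0.237 0.07 ] [ 0.84  0.87  1.75 -0.75  1.41  1.16]
30 1 -45 26 [ 0.498 -0.005  0.07 ] [ 0.46  0.8   2.01 -1.12  1.17  1.22]
30 -1 375 180 [0.432 0.41  0.224] [ 1.02  0.77  1.45 -0.62  1.8  -2.14]
30 -1 375 26 [0.432 0.41  0.07 ] [ 1.02  0.97  1.44 -0.6   1.63 -2.02]
30 -1 200 26 [0.459 0.237 0.07 ] [ 0.84  0.87  1.75 -0.75  1.41 -1.98]
30 -1 -45 26 [ 0.498 -0.005  0.07 ] [ 0.46  0.8   2.01 -1.12  1.17 -1.92]
35 1 375 180 [0.433 0.406 0.23 ] [ 1.    0.72  1.47 -0.58  1.74  0.99]
35 1 375 26 [0.433 0.406 0.076] [ 1.    0.92  1.48 -0.57  1.56  1.11]
35 1 200 26 [0.46  0.233 0.076] [ 0.81  0.81  1.78 -0.73  1.34  1.13]
35 1 -45 26 [ 0.498 -0.009  0.076] [ 0.42  0.74  2.03 -1.09  1.1   1.16]
35 -1 375 180 [0.433 0.406 0.23 ] [ 1.    0.72  1.47 -0.58  1.74 -2.15]
35 -1 375 26 [0.433 0.406 0.076] [ 1.    0.92  1.48 -0.57  1.56 -2.03]
35 -1 200 26 [0.46  0.233 0.076] [ 0.81  0.81  1.78 -0.73  1.34 -2.01]
35 -1 -45 26 [ 0.498 -0.009  0.076] [ 0.42  0.74  2.03 -1.09  1.1  -1.98]
```

```bash
cat >> h.py <<'E'
A=np.deg2rad(35); ZT=26
def tip():
    r=R.from_quat(ctrl.current_orientation()).as_matrix(); return np.round(lane(np.array(ctrl.current_ee_pos())+.088*r[:,2]),1)
def fl():
    f=np.array(ctrl.current_contact_force()); return np.round([f@EX,f@EY,f[2]],2)
def go(x,y,v,lim=None):
    s=ctrl.movel(tcp(x,y,ZT,A)[0],velocity=v,force_limit=lim); print(round(ctrl.current_t(),2),'tip',tip(),'F',fl(),s); return s
E
python3 - <<'E'
from h import *
p,q=tcp(0,375,180,A); ctrl.move_gripper(.04); ctrl.reach(p,q); print(ctrl.current_t(),tip(),fl())
go(0,375,.15); print('zero',fl())
for y in (345,330,315,300): 
    if go(0,y,.04,15): break
f=grab('top'); g=grab('scene')
cv2.imwrite('pics/a.png',np.vstack([cv2.resize(f['pixels'][150:290,130:410,::-1],(560,280)),cv2.resize(g['pixels'][130:300,150:430,::-1],(560,320))]))
E
```

```text
2.15 [-1.000e-01  3.756e+02  1.801e+02] [-0.14 -0.03  0.12]
3.33 tip [  0.4 375.4  26.8] F [ 0.63 -0.56  0.04] False
zero [ 0.63 -0.56  0.04]
4.22 tip [1.000e-01 3.452e+02 2.600e+01] F [ 0.09 -0.04  0.64] False
4.75 tip [ -0.  329.7  26.1] F [-0.07 -0.04 -0.35] False
5.28 tip [-1.000e-01  3.146e+02  2.610e+01] F [-0.37 -0.3   0.18] False
5.8 tip [2.000e-01 3.001e+02 2.600e+01] F [1.38 3.01 0.19] False
```

View pics/a.png

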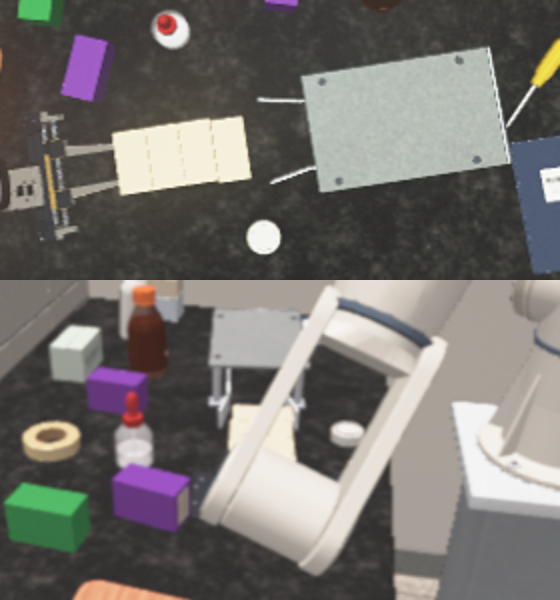

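The row is closed up outside the bay: cartons at px (115–250, 118–193) in the upper view, with the leading one shifted slightly sideways. Next I measure the row's outline in lane coordinates.

```bash
cat >> h.py <<'E'
def outline(f):
    hsv=cv2.cvtColor(f['pixels'],cv2.COLOR_RGB2HSV); big=cv2.resize(f['pixels'],None,fx=4,fy=4,interpolation=cv2.INTER_LINEAR)
    h=cv2.cvtColor(big,cv2.COLOR_RGB2HSV); m=(h[...,2]>185)&(h[...,0]>15)&(h[...,0]<40)&(h[...,1]>10)
    v,u=np.nonzero(m); W=onz(f,np.c_[(u+.5)/4-.5,(v+.5)/4-.5],.066); d=(W-M)*1000; x,y=d@EX,d@EY
    k=(abs(x)<75)&(y>2)&(y<360); x,y=x[k],y[k]
    for b in np.arange(0,360,12.5):
        s=(y>=b)&(y<b+12.5)
        if s.sum()>40:
            lo,hi=np.percentile(x[s],[1,99]); print(f'y{b:.0f} lo{lo:.1f} hi{hi:.1f} mid{(lo+hi)/2:.1f}',end=' | ')
    s=abs(x)<20; print('\nfront,rear',np.percentile(y[s],[.3,99.7]).round(1))
E
python3 - <<'E'
from h import *
outline(load('top'))
E
```

```text
y88 lo-49.6 hi42.2 mid-3.7 | y100 lo-50.9 hi42.5 mid-4.2 | y112 lo-50.3 hi42.9 mid-3.7 | y125 lo-50.5 hi42.5 mid-4.0 | y138 lo-49.2 hi44.7 mid-2.2 | y150 lo-46.4 hi46.8 mid0.2 | y162 lo-46.0 hi47.1 mid0.6 | y175 lo-46.2 hi46.9 mid0.4 | y188 lo-46.0 hi46.6 mid0.3 | y200 lo-45.7 hi47.4 mid0.9 | y212 lo-46.0 hi47.0 mid0.5 | y225 lo-45.7 hi47.4 mid0.9 | y238 lo-45.8 hi47.1 mid0.6 | y250 lo-46.0 hi46.9 mid0.4 | y262 lo-45.8 hi47.6 mid0.9 | y275 lo-45.9 hi47.1 mid0.6 | y288 lo-45.6 hi46.7 mid0.6 | 
front,rear [ 96.9 296.3]
```

```bash
python3 - <<'E'
from h import *
f=load('top'); print('flare tips',[np.round(lane(p),1)[:2] for p in onz(f,[[258.7,199.7],[265.5,240.8]],.04)])
for x,y in((.7,280),(1.4,260),(1.5,243)):
    if go(x,y,.03,15): break
f=grab('top'); outline(f)
E
```

```text
flare tips [array([64.8, 67.5]), array([-64.9,  66.4])]
6.72 tip [  0.8 280.5  26. ] F [-0.28  5.69  0.86] False
7.53 tip [  1.5 260.5  26. ] F [0.63 4.94 1.66] False
8.25 tip [  1.6 243.5  26. ] F [0.31 5.24 0.45] False
y38 lo-48.7 hi44.2 mid-2.3 | y50 lo-48.9 hi44.1 mid-2.4 | y62 lo-48.4 hi44.4 mid-2.0 | y75 lo-48.8 hi44.0 mid-2.4 | y88 lo-45.3 hi48.2 mid1.5 | y100 lo-44.9 hi48.0 mid1.6 | y112 lo-44.5 hi48.5 mid2.0 | y125 lo-44.7 hi48.2 mid1.7 | y138 lo-44.4 hi48.4 mid2.0 | y150 lo-44.2 hi48.9 mid2.4 | y162 lo-44.5 hi48.4 mid2.0 | y175 lo-44.2 hi49.0 mid2.4 | y188 lo-44.2 hi48.6 mid2.2 | y200 lo-44.6 hi48.3 mid1.8 | y212 lo-44.5 hi48.4 mid2.0 | y225 lo-44.4 hi48.4 mid2.0 | y238 lo-43.4 hi47.8 mid2.2 | y338 lo-48.9 hi25.4 mid-11.8 | 
front,rear [ 41.2 340.8]
```

```bash
python3 - <<'E'
from h import *
for x,y in((1.6,220),(1.6,205),(1.3,190),(.7,175),(.3,160)):
    if go(x,y,.03,14): break
f=grab('top'); outline(f)
E
```

```text
9.22 tip [  1.8 220.6  26. ] F [-0.05  5.71  2.28] False
9.87 tip [  1.8 205.4  26. ] F [0.79 5.68 0.7 ] False
10.52 tip [  1.5 190.4  26. ] F [-0.5   4.79  0.72] False
11.17 tip [  1.  175.5  26. ] F [-0.33  5.65  1.66] False
11.82 tip [  0.7 160.5  26. ] F [1.16 5.92 1.29] False
y0 lo-48.8 hi46.3 mid-1.3 | y12 lo-44.1 hi48.8 mid2.3 | y25 lo-44.5 hi48.2 mid1.9 | y38 lo-44.6 hi48.2 mid1.8 | y50 lo-44.1 hi48.6 mid2.3 | y62 lo-44.6 hi48.3 mid1.8 | y75 lo-44.5 hi48.5 mid2.0 | y88 lo-44.5 hi48.4 mid2.0 | y100 lo-44.6 hi47.9 mid1.7 | y112 lo-45.0 hi47.7 mid1.4 | y125 lo-44.9 hi48.1 mid1.6 | y138 lo-45.3 hi47.6 mid1.1 | y150 lo-44.4 hi48.0 mid1.8 | y250 lo-49.6 hi24.0 mid-12.8 | y350 lo-31.9 hi34.8 mid1.5 | 
front,rear [  2.5 359.5]
```

```bash
python3 - <<'E'
from h import *
ok=True
for x,y in((.7,140),(.7,120),(.7,100),(.5,80),(.4,60)):
    if go(x,y,.03,10): ok=False;break
f=grab('top'); outline(f)
if ok:
  for y in(40,20,5,-3):
    if go(.4,y,.025,8): break
E
```

```text
12.68 tip [  1.  140.5  26. ] F [0.76 5.12 0.65] False
13.5 tip [  1.  120.5  26. ] F [1.4  5.75 1.48] False
14.32 tip [  0.9 100.4  26. ] F [0.56 5.47 0.86] False
15.13 tip [ 0.7 80.4 26. ] F [0.96 5.56 1.68] False
15.95 tip [ 0.7 60.4 26. ] F [1.06 6.14 1.49] False
y0 lo-45.6 hi48.3 mid1.4 | y12 lo-45.1 hi47.5 mid1.2 | y25 lo-45.0 hi47.6 mid1.3 | y38 lo-45.3 hi47.3 mid1.0 | y50 lo-44.7 hi47.2 mid1.2 | y162 lo27.6 hi47.7 mid37.6 | y238 lo-32.8 hi35.4 mid1.3 | y250 lo-34.6 hi39.5 mid2.4 | y262 lo-28.1 hi37.5 mid4.7 | y275 lo-28.4 hi37.6 mid4.6 | y288 lo-28.6 hi38.1 mid4.8 | y300 lo-28.8 hi38.1 mid4.6 | y312 lo-29.1 hi38.7 mid4.8 | y325 lo-28.8 hi38.2 mid4.7 | y338 lo-39.6 hi35.1 mid-2.2 | y350 lo-43.0 hi-11.4 mid-27.2 | 
front,rear [  2.5 349.3]
16.95 tip [ 0.7 40.5 25.9] F [0.56 6.02 1.13] False
17.9 tip [ 0.7 20.5 25.9] F [0.29 6.08 1.97] False
18.65 tip [ 0.7  5.4 26. ] F [0.78 5.12 0.94] False
19.12 tip [ 0.6 -2.7 26. ] F [-0.57  4.68  0.64] False
```

```bash
python3 - <<'E'
from h import *
out=[]; y=-2.7
while y>-42:
    y-=1.0
    s=ctrl.movel(tcp(.4,y,ZT,A)[0],velocity=.01,force_limit=6)
    F=[]
    for _ in range(4): F.append(ctrl.current_contact_force()); ctrl.dwell(.01)
    F=np.mean(F,0)@EY; out.append((tip()[1].item(),round(float(F),1),bool(s)))
    if s or F>11: break
print(out,ctrl.current_t())
E
```

```text
[(-3.3, 6.6, False), (-4.2, 7.2, False), (-5.2, 7.2, False), (-6.2, 7.1, False), (-7.2, 7.3, False), (-8.2, 7.0, False), (-9.2, 7.1, False), (-10.2, 6.9, False), (-11.2, 6.8, False), (-12.2, 7.0, False), (-13.2, 7.3, False), (-14.2, 6.8, False), (-15.2, 7.4, False), (-16.2, 7.6, False), (-17.2, 6.5, False), (-18.2, 7.0, False), (-19.2, 7.1, False), (-20.2, 7.0, False), (-21.2, 6.9, False), (-22.2, 6.8, False), (-23.2, 6.7, False), (-24.2, 7.0, False), (-25.2, 7.5, False), (-26.2, 7.0, False), (-27.2, 6.6, False), (-28.1, 7.8, False), (-29.1, 8.0, False), (-30.1, 8.4, False), (-31.1, 8.3, False), (-32.1, 8.9, False), (-33.1, 8.4, False), (-34.1, 8.5, False), (-35.0, 8.3, False), (-36.0, 9.1, False), (-36.4, 14.9, False)] 29.0333
```

```bash
python3 - <<'E'
from h import *
go(.4,-30,.02); go(.4,120,.12)
ctrl.movel(tcp(.4,200,150,A)[0],velocity=.15); ctrl.move_joints([1.173,.353,1.633,0,1.155,-.002])
print(ctrl.current_t(),fl())
f=grab('top'); g=grab('scene')
cv2.imwrite('pics/b.png',np.vstack([cv2.resize(f['pixels'][130:290,150:410,::-1],(520,320)),cv2.resize(g['pixels'][120:240,160:355,::-1],(455,280))[:, :455].copy() if 0 else cv2.resize(g['pixels'][120:240,160:355,::-1],(520,280))]))
P=cloud(g); d=(P-M)*1000; x,y,z=d@EX,d@EY,d[...,2]
k=(abs(x)<40)&(y<60)&(y>-80)&(z>15)&(z<60); print(k.sum(),np.percentile(y[k],[5,25,50,75,95]).round(1))
for lo,hi in((-40,-20),(-10,10),(20,40)):
    s=k&(x>lo)&(x<hi); print(s.sum(),np.median(y[s]).round(1))
E
```

```text
29.57 tip [  0.2 -30.2  26. ] F [-0.33 -0.83  0.03] False
30.97 tip [1.000e-01 1.193e+02 2.600e+01] F [-0.75  0.89 -0.03] False
33.8083 [-0.05 -0.14 -0.31]
232 [-45.4 -43.1 -41.5 -39.7 -37.6]
61 -41.7
61 -41.6
54 -41.0
```

View pics/b.png

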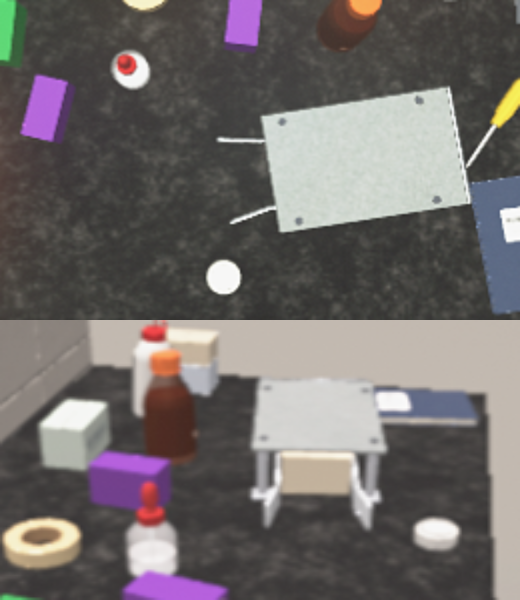

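The row sits straight under the roof, with the last carton's rear face at about px (316,472) and about 41 mm in. The bottles and cap are where they were.

```bash
python3 -c "
from rig import ctrl
print(ctrl.sign_off())"
```

```text
the job is handed in; nothing more can be done
None
```

The four cartons are in the bay as one straight block, pushed until the pad met its solid stop (about 15 N at the end); the arm is backed off, the bottles and cap look undisturbed, and the job was handed in at about 34 s.

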